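# Set the shop scale's address switches

### The job

The shop scale needs its address set. On the grey selector box with four slide switches (not the smaller box with two), set the switches, counted from left to right as seen from the robot, to on, off, on, off: on is slid fully away from the robot, towards the white rib on the box, and off is slid fully back towards the robot.

Things in the scene. Friction and masses are not known exactly. Their poses are not given: they have to be found in the camera images.
- bank: Fixed grey box, 130 mm (x) by 190 (y) by 40 high; origin at the centre of its underside. Its +x points away from the robot (turned up to 0.35 rad), +y to the robot's left, z up. Four upright white switch pegs stand side by side on its flat top, 40 mm apart in y. A white rib 3 mm high on its +x edge marks the on side; 1 to 4 dots at the -x edge number the switches.
- switch1 (a joint): Switch 1, the leftmost seen from the robot, at box y = +60 mm. White peg 14 x 14 mm, 30 mm tall, from 40 to 70 mm over the box's origin; slides along box x in a 30 mm track, held by about 1.5 N friction, so it stays where left. 0 = off (peg nearest the robot), 0.030 m = on (farthest); peg centre at box x = joint value - 15 mm. To end on.
- switch2 (a joint): Switch 2, second from left, at box y = +20 mm. White peg 14 x 14 mm, 30 mm tall, from 40 to 70 mm over the box's origin; slides along box x in a 30 mm track, held by about 1.5 N friction, so it stays where left. 0 = off (peg nearest the robot), 0.030 m = on (farthest); peg centre at box x = joint value - 15 mm. To end off.
- switch3 (a joint): Switch 3, third from left, at box y = -20 mm. White peg 14 x 14 mm, 30 mm tall, from 40 to 70 mm over the box's origin; slides along box x in a 30 mm track, held by about 1.5 N friction, so it stays where left. 0 = off (peg nearest the robot), 0.030 m = on (farthest); peg centre at box x = joint value - 15 mm. To end on.
- switch4 (a joint): Switch 4, the rightmost, at box y = -60 mm. White peg 14 x 14 mm, 30 mm tall, from 40 to 70 mm over the box's origin; slides along box x in a 30 mm track, held by about 1.5 N friction, so it stays where left. 0 = off (peg nearest the robot), 0.030 m = on (farthest); peg centre at box x = joint value - 15 mm. To end off.
Not all that is in view belongs to the job. What is shaped like the bank but green or purple is not meant.

How it is judged:
By the outcome, as a careful person would: the job done as asked, in the order asked, and still so for the second after the job is handed in, with the robot touching nothing.
It also fails if it takes over 32 s, if anything falls off the work surface, if the arm or the gripper's body presses on something with over 40 N, if the wrist force passes 120 N, or if a joint passes its speed limit or range.

### The arm

A 7-joint arm with a two-finger parallel gripper is mounted at the origin on the work surface. World frame = base frame: x ahead of the robot, y to its left, z up, the work surface at z = 0. Lengths are in m, angles in rad, forces in N, time in s.
With the tool pointing down it reaches from about 0.4 to 0.85 m from the base axis. Payload 10.4 kg.
Tool frame: the origin (TCP) lies midway between the tips of the shut fingers; the grasp point (between the pads) lies 19 mm behind it; y points along the fingers, x is the direction in which the jaws open and shut, and the axes are right-handed (so a half turn about y gives the same grasp; the last joint's range is limited). The gripper opens to 87 mm and grips with 3 to 60 N. Pads are 19 mm wide; open, the fingers measure 117 mm over their backs; the gripper's body (75 mm by 190 mm) begins 51 mm behind the grasp point.
Start: joints at [1.167, 0.332, -0.065, 1.46, 0.022, 1.35, -0.088], TCP at [0.232, -0.58, 0.198] pointing down, gripper open.
Joint ranges: [-2.6, 2.6], [-0.5, 2.12], [-1.47, 1.34], [0.16, 2.42], [-1.27, 4.41], [0.06, 2.06], [-2.6, 2.6]. Speed limits (rad/s): [2.22, 2.22, 2.79, 2.79, 3.14, 3.14, 3.14].

### API

Orientations are given as a unit quaternion [x, y, z, w].
In Python, from bench import r gives the robot as it stands. The module is installed in compiled form; this text tells all that it offers.
- The arm moves only by the tool arm_command, never from a script. Its argument "deltas" is one flat list of numbers, 6 for each row, row after row: the shift along the tool's x, y, z in m, then the turn, a rotation vector about the tool's x, y, z in degrees. In form: [tx, ty, tz, ax, ay, az, tx, ty, tz, ax, ay, az, ...]. A call has 1 to 8 rows; each row is the pose to reach, as a shift and turn from the pose commanded when the call began, along the tool's axes at that moment; what a row does not reach only later rows make up. A row lasts 1/8 s, in which the tool goes at most 62.5 mm and 10.7 degrees, less where a joint would pass 70% of its speed; a pose out of reach is approached as far as the arm can. A call with a gripper value outside its range is refused whole. "hand" is the opening, from 0 (shut) to 1 (fully open), set as the call begins (left out, the last holds). The fingers move at their own pace and stop on an object; "grip_force" is the grip in N (left out, the last holds). Time passes only in rows, so rows that repeat a pose let the fingers close. It gives the time, the measured TCP pose, the force and the opening at its end, in the units of the state.
- r.read_state(): the state, without advancing time (a new reading comes with each control period).
- r.camera(name): name is "side" or "top"; returns a dict with "image" (480x640x3 uint8, red, green, blue), "intrinsics" (3x3 intrinsics, pixels), "k1" (the pictures are not rectified: a ray, as slopes to the right and down, at radius r is drawn at 1 + k1 r^2 times it, then the intrinsics apply), "world_from_camera" (4x4, takes a point from camera to world coordinates). Camera axes: x right, y down, z forward; pixel columns grow to the right and rows downward; lengths in m; the calibration is good to about 2 mm. A picture is of the moment at which its call begins. There is no depth.
- r.close_job(): hands the job in, once; it reports no verdict.
Trained networks look in a picture, given as the dict that the camera call returned (one of the last four; its "shot" number tells which), for a name from the list of things; names that differ only in an ending like _2 or _b are one class to them, and where a whole thing is asked for, a point or a joint stands for the part that bears it (a point fixed in the world has none). Each returns a list of dicts, best first, with "conf" (0 to 1); they miss things now and then, are a little off and sometimes report something else, mostly with a low value. They report only what shows in the picture. A call takes as long as a camera call. They do not tell look-alikes from the thing itself.
- r.boxes_of(picture, query): "centre" ([row, column] in pixels, amid what is visible of it).
- r.regions_of(picture, query): "region" (480x640 bool, what is visible of it) and "centre" ([row, column] in pixels, amid what is visible of it).
The state is a dict: "time": time; "joint_positions": joint angles; "joint_vel": joint speeds; "joint_torque": joint torques, N m; "ee_pos": TCP position; "eef_rot": TCP orientation; "ft_force": force on the tool from outside, world axes, zero at the start; "torque": the same for the moment, N m; "width": finger opening in m.
Only numpy, scipy, OpenCV 4.12 (cv2) and the standard library are available. Lean on these libraries where they do the work, as an engineer would, in place of code of your own. Each camera call takes 0.05 s, during which the arm holds its last target.

## Working session

There is one attempt and no reset: what is moved stays moved. The work goes in short steps, Python scripts to look and compute and a tool call to move; the robot and the scene stay as the last step left them, time stands still between calls to the robot, and variables do not carry over. Pictures are saved under pics/ and viewed, and the job is handed in when it is done.

Besides the shell and the picture viewer there is one more tool, called after "Request:" in YAML: its name, and indented under it one key for each argument. arm_command: Moves the arm, as the interface text tells. Its arguments: {"type":"object","properties":{"deltas":{"type":"array","items":{"type":"number"}},"hand":{"type":"number"},"grip_force":{"type":"number"}},"required":["deltas"]}

```bash
mkdir -p pics; python3 - <<'E'
from bench import r
import cv2,numpy as np,pickle
s=r.read_state();print({k:np.round(s[k],3) for k in ('time','ee_pos','eef_rot','width','ft_force')})
d={}
for n in('top','side'):
    p=r.camera(n);d[n]=p
    cv2.imwrite(f'pics/{n}0.png',p['image'][:,:,::-1]);print(n,p['intrinsics'],p['k1'],p['world_from_camera'].round(3))
    for q in('bank','switch1'):
        print(q,[(np.round(b['centre']),round(b['conf'],2)) for b in r.boxes_of(p,q)])
pickle.dump(d,open('p0.pkl','wb'))
E
```

```text
{'time': np.float64(0.0), 'ee_pos': array([ 0.232, -0.58 ,  0.197]), 'eef_rot': array([-0.585,  0.397, -0.396,  0.586]), 'width': np.float64(0.087), 'ft_force': array([ 0.869, -0.284,  0.067])}
top [[448.62478339   0.         310.87062816]
 [  0.         448.62478339 240.65986336]
 [  0.           0.           1.        ]] -0.06095825262842001 [[ 0.    -0.993  0.119  0.289]
 [-1.     0.001  0.011 -0.013]
 [-0.011 -0.119 -0.993  0.992]
 [ 0.     0.     0.     1.   ]]
bank [(array([317., 492.]), 0.8), (array([190., 137.]), 0.72), (array([156., 368.]), 0.64)]
switch1 [(array([195., 107.]), 0.67), (array([193., 143.]), 0.66), (array([331., 516.]), 0.65), (array([186., 160.]), 0.61), (array([164., 396.]), 0.59), (array([313., 463.]), 0.58), (array([196., 124.]), 0.58), (array([142., 340.]), 0.5), (array([155., 378.]), 0.46), (array([320., 484.]), 0.42)]
side [[568.82704175   0.         315.93485481]
 [  0.         568.82704175 232.40127152]
 [  0.           0.           1.        ]] -0.09899170365726083 [[-0.872 -0.313  0.377 -0.101]
 [-0.49   0.569 -0.66   0.952]
 [-0.008 -0.76  -0.65   0.992]
 [ 0.     0.     0.     1.   ]]
bank [(array([335., 199.]), 0.88), (array([187., 441.]), 0.63), (array([200., 290.]), 0.57)]
switch1 [(array([305., 217.]), 0.65), (array([188., 284.]), 0.64), (array([177., 453.]), 0.59), (array([185., 431.]), 0.55), (array([314., 210.]), 0.55), (array([181., 305.]), 0.52), (array([329., 196.]), 0.52), (array([185., 442.]), 0.48), (array([187., 298.]), 0.46), (array([342., 191.]), 0.44), (array([201., 275.]), 0.39)]
```

View pics/top0.png

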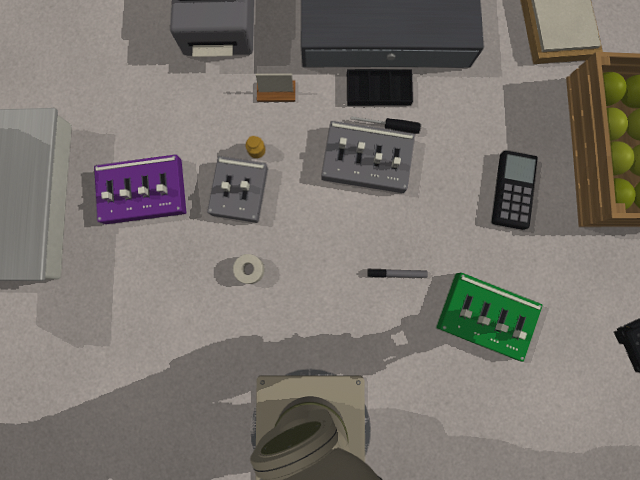

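View pics/side0.png

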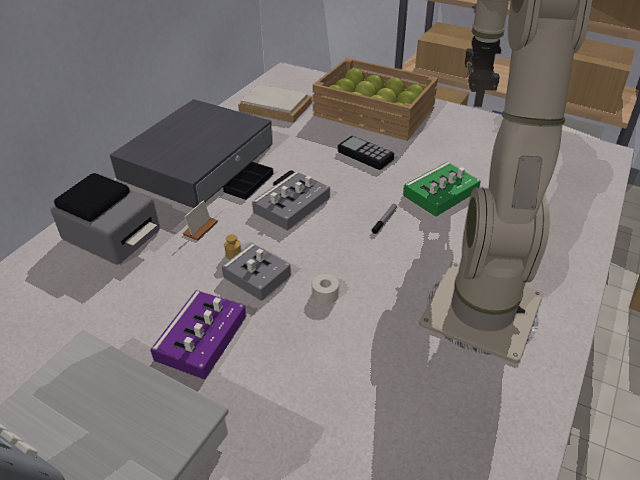

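The bank could be taken for any of four boxes in the top view: purple (col 140, row 188), small grey with two switches (237, 188), green (490, 317) or grey with four switches (368, 156). By the description it is the grey four-switch box at (368, 156). I'll check it in a close crop.

```bash
cat > h.py <<'E'
import numpy as np,cv2,pickle
def ray(p,u,v):
    K=p['intrinsics'];d=cv2.undistortPoints(np.array([[[u,v]]],float),K,np.array([p['k1'],0,0,0.]))[0,0]
    T=p['world_from_camera'];return T[:3,3],T[:3,:3]@np.array([d[0],d[1],1])
def at(p,u,v,z):
    o,d=ray(p,u,v);return o+d*(z-o[2])/d[2]
def proj(p,X):
    T=np.linalg.inv(p['world_from_camera']);r,_=cv2.Rodrigues(T[:3,:3])
    return cv2.projectPoints(np.array(X,float).reshape(-1,1,3),r,T[:3,3],p['intrinsics'],np.array([p['k1'],0,0,0.]))[0][:,0]
def crop(p,u0,v0,w,h,k,name,pts=None):
    im=p['image'][v0:v0+h,u0:u0+w,::-1];im=cv2.resize(im,None,fx=k,fy=k,interpolation=cv2.INTER_CUBIC)
    if pts is not None:
        for u,v in pts: cv2.circle(im,(int((u-u0+.5)*k),int((v-v0+.5)*k)),3,(0,0,255),1)
    cv2.imwrite(name,im)
E
python3 - <<'E'
from h import *
d=pickle.load(open('p0.pkl','rb'))
crop(d['top'],315,115,110,85,7,'pics/c_top.png')
crop(d['side'],245,165,95,70,8,'pics/c_side.png')
E
```

```text
(no output)
```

View pics/c_top.png

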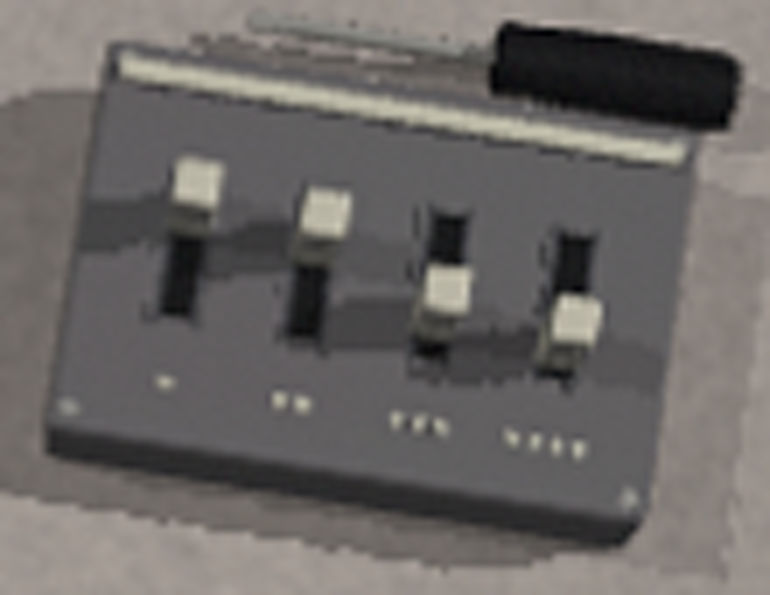

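View pics/c_side.png

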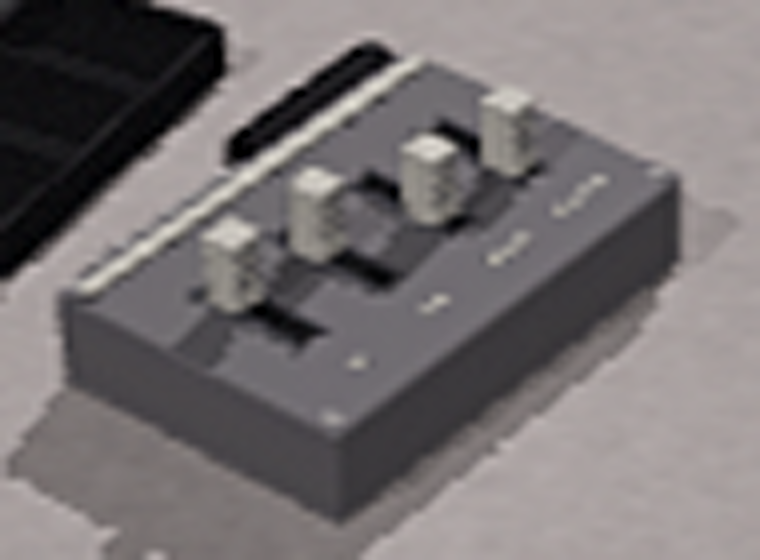

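The crop confirms four switches, the rib on the far side and 1–4 dots on the near side. Pegs 1 and 2 are far (peg tops near 343,141 and 361,145) and 3 and 4 near (379,156 and 397,161). Next I'll fit the box pose and joint values.

```bash
cat > fit.py <<'E'
from h import *
from scipy.optimize import least_squares
d=pickle.load(open('p0.pkl','rb'))
t=np.array
def fr(a,u0,v0,k): return t(a,float)/k+t([u0,v0])-.5
topc=fr([(110,45),(692,160),(48,425),(632,517)],315,115,7)
sidec=fr([(425,55),(62,292),(680,180),(340,432)],245,165,8)  # TR(far right),TL,BR,BL
P={'TL':(.065,.095),'TR':(.065,-.095),'BL':(-.065,.095),'BR':(-.065,-.095)}
pt=fr([(199,182),(327,213),(449,290),(577,321)],315,115,7)
ps=fr([(231,236),(317,182),(432,150),(508,103)],245,165,8)
ys=[.06,.02,-.02,-.06]
def W(q,X,off=0):
    c,s=np.cos(q[2]),np.sin(q[2]);X=t(X);return np.c_[q[0]+c*X[:,0]-s*X[:,1],q[1]+s*X[:,0]+c*X[:,1],X[:,2]]
A=[(*P[k],.04) for k in('TL','TR','BL','BR')];B=[(*P[k],.04) for k in('TR','TL','BR','BL')]
def res(q,w=(1,1)):
    pegs=[(q[3+i]-.015,ys[i],.07) for i in range(4)]
    return np.r_[w[0]*(proj(d['top'],W(q,A))-topc).ravel(),w[0]*(proj(d['top'],W(q,pegs))-pt).ravel(),w[1]*(proj(d['side'],W(q,B))-sidec).ravel(),w[1]*(proj(d['side'],W(q,pegs))-ps).ravel()]
if __name__=='__main__':
    for w in((1,1),(1,0),(0,1)):
        o=least_squares(lambda q:res(q,w),[.5,-.1,-.15,0.03,.03,0,0]);print(w,o.x.round(4),np.sqrt((o.fun**2).mean()))
        if w==(1,1): print(o.fun.reshape(-1,2).round(1).tolist())
E
python3 fit.py
```

```text
(1, 1) [ 0.5919 -0.1273 -0.1795  0.0273  0.0246  0.007   0.0048] 0.9948374512685321
[[0.1, -0.9], [1.7, -2.7], [-1.3, 0.9], [1.5, 2.9], [-0.2, 0.0], [-0.2, 0.0], [-0.4, 0.1], [-0.3, -0.1], [-1.0, -0.6], [-0.8, 0.2], [1.6, 0.1], [-0.6, 1.4], [0.0, -0.3], [-0.1, 0.1], [-0.2, -0.2], [0.2, -0.4]]
(1, 0) [ 0.592  -0.1271 -0.1801  0.0274  0.0247  0.0073  0.0047] 0.8704280160121685
(0, 1) [ 0.592  -0.1278 -0.1784  0.027   0.0244  0.0063  0.0049] 0.4715366965069724
```

```bash
cat > plan.py <<'E'
from h import *
from scipy.spatial.transform import Rotation as R
from bench import r
q=np.array([.5919,-.1273,-.1795]);ys=[.06,.02,-.02,-.06]
def w(bx,i,z):
    c,s=np.cos(q[2]),np.sin(q[2]);y=ys[i];return np.array([q[0]+c*bx-s*y,q[1]+s*bx+c*y,z])
E
python3 - <<'E'
from plan import *
s=r.read_state();M=R.from_quat(s['eef_rot']);print('axes',M.as_matrix().round(3))
for sg in(1,-1):
    X=sg*np.array([np.cos(q[2]),np.sin(q[2]),0]);Y=np.array([0,0,-1.]);G=R.from_matrix(np.c_[X,Y,np.cross(X,Y)])
    rv=(M.inv()*G).as_rotvec(degrees=True);print(sg,rv.round(2))
tg=w(.0273-.015,0,.13);print('peg1',tg,M.inv().apply(tg-s['ee_pos']).round(4))
d=pickle.load(open('p0.pkl','rb'))
import fit
for n in('top','side'):
    o=fit.W(np.r_[q],[(a,b,z) for a in(-.065,.065) for b in(-.095,.095) for z in (0,.04)])
    cr=dict(top=(315,115,110,85,7),side=(245,165,95,75,8))[n]
    crop(d[n],*cr,f'pics/ov_{n}.png',proj(d[n],o))
E
```

```text
axes [[ 0.372 -0.     0.928]
 [-0.928  0.     0.372]
 [-0.    -1.    -0.   ]]
1 [-1.00e-02 -5.79e+01 -2.00e-02]
-1 [ 3.000e-02  1.221e+02 -1.000e-02]
peg1 [ 0.61471463 -0.07046003  0.13      ] [-0.331   0.0674  0.5445]
```

View pics/ov_top.png

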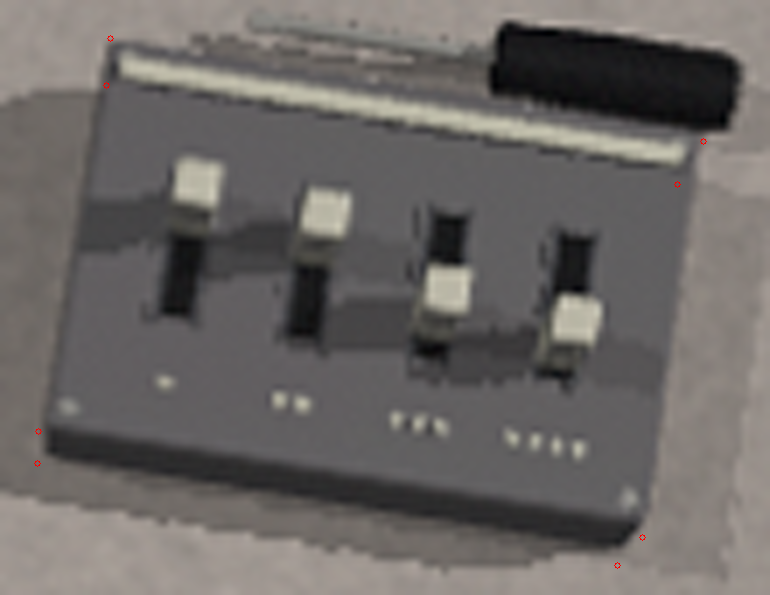

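Request:
arm_command:
  deltas: [-0.331,0.047,0.545,0,-58,0,-0.331,0.047,0.545,0,-58,0,-0.331,0.047,0.545,0,-58,0,-0.331,0.047,0.545,0,-58,0,-0.331,0.047,0.545,0,-58,0,-0.331,0.047,0.545,0,-58,0,-0.331,0.047,0.545,0,-58,0,-0.331,0.047,0.545,0,-58,0]
  hand: 0.46

```text
time: 1.3
ee_pos: [0.5327, -0.1801, 0.1609]
eef_rot: [0.704, -0.063, 0.063, -0.704]
ft_force: [0.6, -1.0, 0.6]
width: 0.0402
```

```bash
cat >> plan.py <<'E'
def show(bx,i,z):
    s=r.read_state();M=R.from_quat(s['eef_rot'])
    X=np.array([np.cos(q[2]),np.sin(q[2]),0]);Y=np.array([0,0,-1.]);G=R.from_matrix(np.c_[X,Y,np.cross(X,Y)])
    c=G.inv().apply(s['ee_pos']-np.r_[q[:2],0])
    print('t',s['time'],'ee',s['ee_pos'].round(4),'box x,y,z',c[0].round(4),-c[2].round(4),-c[1].round(4),'w',round(s['width'],4),'F',s['ft_force'].round(2))
    print('delta',M.inv().apply(w(bx,i,z)-s['ee_pos']).round(4),(M.inv()*G).as_rotvec(degrees=True).round(2))
E
python3 -c "
from plan import *
show(.0123,0,.15)"
```

```text
t 1.3 ee [ 0.5327 -0.1801  0.1609] box x,y,z -0.0488 0.0625 0.1609 w 0.0402 F [ 0.58 -1.05  0.57]
delta [0.0612 0.0109 0.1224] [0.02 0.07 0.04]
```

Request:
arm_command:
  deltas: [0.061,0.011,0.122,0,0,0,0.061,0.011,0.122,0,0,0,0.061,0.011,0.122,0,0,0,0.061,0.011,0.122,0,0,0]

```text
time: 1.8
ee_pos: [0.6134, -0.0716, 0.1494]
eef_rot: [-0.704, 0.062, -0.062, 0.704]
ft_force: [0.3, -0.4, 1.0]
width: 0.0405
```

```bash
sed -i 's/-c\[2\]/c[2]/' plan.py; python3 - <<'E'
from plan import *
show(.0123,0,.05)
for n,c in(('side',(200,90,190,150,4)),('top',(290,90,160,120,5))):
    p=r.camera(n);crop(p,*c,f'pics/a_{n}.png')
E
```

```text
t 1.8 ee [ 0.6134 -0.0716  0.1494] box x,y,z 0.0112 0.0586 0.1494 w 0.0405 F [ 0.31 -0.38  1.01]
delta [0.0011 0.0994 0.0014] [-0.    0.19 -0.03]
```

View pics/a_side.png

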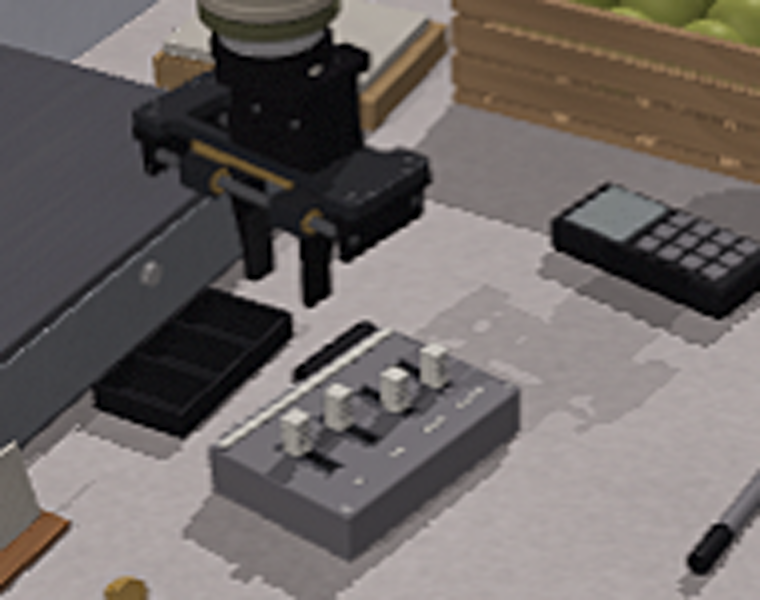

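The side view shows the fingers lined up with the box's x axis above switch 1, straddling its peg. Descending.

Request:
arm_command:
  deltas: [0.001,0.04,0.001,0,0,0,0.001,0.075,0.001,0,0,0,0.001,0.096,0.001,0,0,0,0.001,0.096,0.001,0,0,0]

```text
time: 2.4
ee_pos: [0.6135, -0.0726, 0.0529]
eef_rot: [0.704, -0.064, 0.063, -0.704]
ft_force: [-0.5, 0.2, 0.8]
width: 0.0403
```

```bash
python3 - <<'E'
from plan import *
show(.0123,0,.05)
p=r.camera('side');crop(p,200,90,190,150,4,'pics/b_side.png')
E
```

```text
t 2.4 ee [ 0.6135 -0.0726  0.0529] box x,y,z 0.0115 0.0577 0.0529 w 0.0403 F [-0.47  0.18  0.8 ]
delta [0.0008 0.0029 0.0023] [ 0.03  0.02 -0.12]
```

View pics/b_side.png

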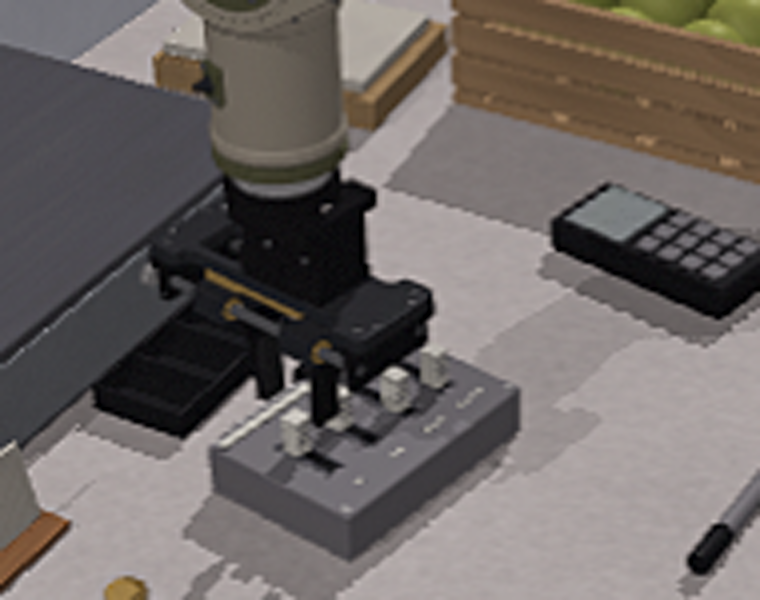

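```bash
python3 - <<'E'
from plan import *
s=r.read_state();e=s['ee_pos'];M=R.from_quat(s['eef_rot']).as_matrix()
p=r.camera('side')
X=M[:,0];Z=M[:,2]
pts=[e]+[e+a*X+b*Z for a in(-.02,-.035,.02,.035) for b in (-.0095,.0095)]+[w(.0123,0,.07)]
pp=proj(p,pts);print(pp.round(1))
crop(p,240,130,110,80,7,'pics/c2_side.png',pp)
p=r.camera('top');crop(p,300,100,120,90,6,'pics/c2_top.png',proj(p,pts))
E
```

```text
[[274.1 198. ]
 [281.9 199.1]
 [277.1 202.4]
 [286.  201.2]
 [281.2 204.6]
 [271.1 193.6]
 [266.4 196.9]
 [267.2 191.6]
 [262.5 194.8]
 [273.4 193.7]]
```

View pics/c2_side.png

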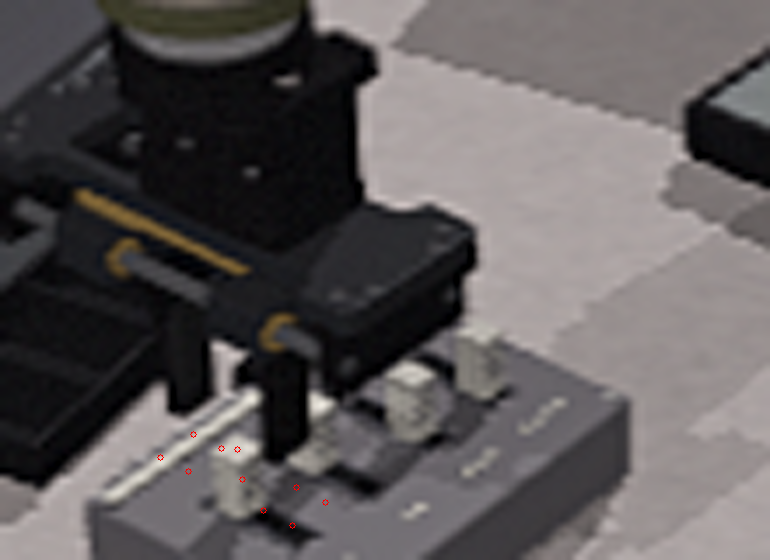

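View pics/c2_top.png

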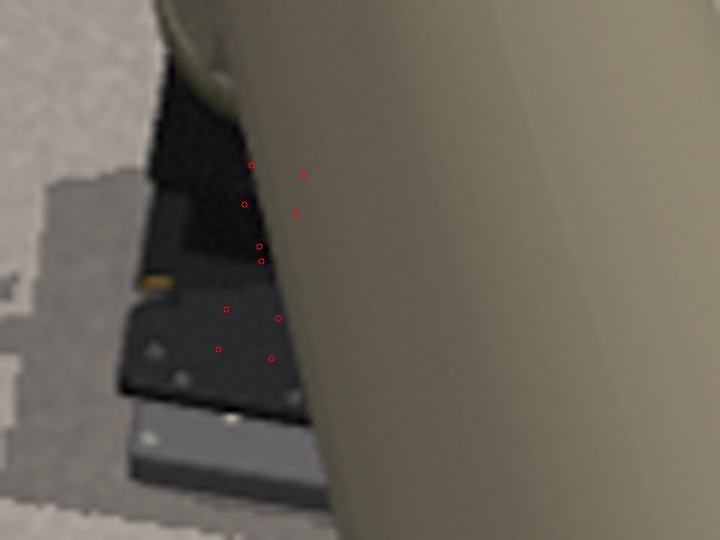

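```bash
python3 - <<'E'
from plan import *
d=pickle.load(open('p0.pkl','rb'));p=d['side']
X=np.array([np.cos(q[2]),np.sin(q[2]),0])
for z in(.1494,.1694):
  e=np.array([.6134,-.0716,z]);print(z,proj(p,[e,e-.0275*X,e+.0275*X]).round(1).tolist())
X=np.array([.372,-.928,0])
for z in(.197,.217):
  e=np.array([.232,-.58,z]);print(z,proj(p,[e,e-.051*X,e+.051*X]).round(1).tolist())
crop(p,440,30,80,80,7,'pics/s0.png',proj(p,[e-[0,0,.02],e-.051*X-[0,0,.02],e+.051*X-[0,0,.02]]))
E
```

```text
0.1494 [[272.4, 169.4], [280.1, 173.1], [264.8, 165.7]]
0.1694 [[271.9, 163.0], [279.7, 166.7], [264.3, 159.4]]
0.197 [[474.4, 106.1], [476.0, 114.4], [473.0, 98.1]]
0.217 [[475.5, 100.0], [477.1, 108.2], [474.0, 92.1]]
```

View pics/s0.png

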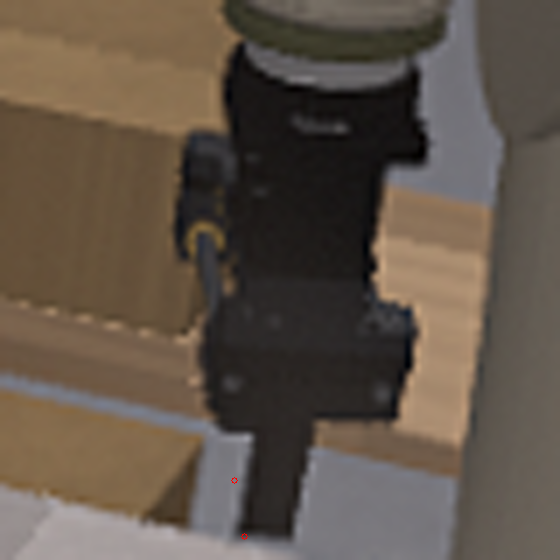

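In the side view the fingertips appear about 20 mm higher than the pose reading puts them. I'll test for contact with a short +x push of peg 1.

Request:
arm_command:
  deltas: [0.008,0,0.002,0,0,0,0.014,0,0.002,0,0,0,0.018,0,0.002,0,0,0,0.02,0,0.002,0,0,0]

```text
time: 3.05
ee_pos: [0.6349, -0.073, 0.0537]
eef_rot: [-0.704, 0.063, -0.063, 0.704]
ft_force: [-0.5, 0.3, -0.1]
width: 0.0401
```

```bash
python3 - <<'E'
from plan import *
show(.0123,0,.05)
p=r.camera('side');crop(p,240,130,110,80,7,'pics/d_side.png')
E
```

```text
t 3.05 ee [ 0.6349 -0.073   0.0537] box x,y,z 0.0326 0.0611 0.0537 w 0.0401 F [-0.53  0.32 -0.08]
delta [-0.0203  0.0037 -0.0011] [-0.   0.1 -0. ]
```

View pics/d_side.png

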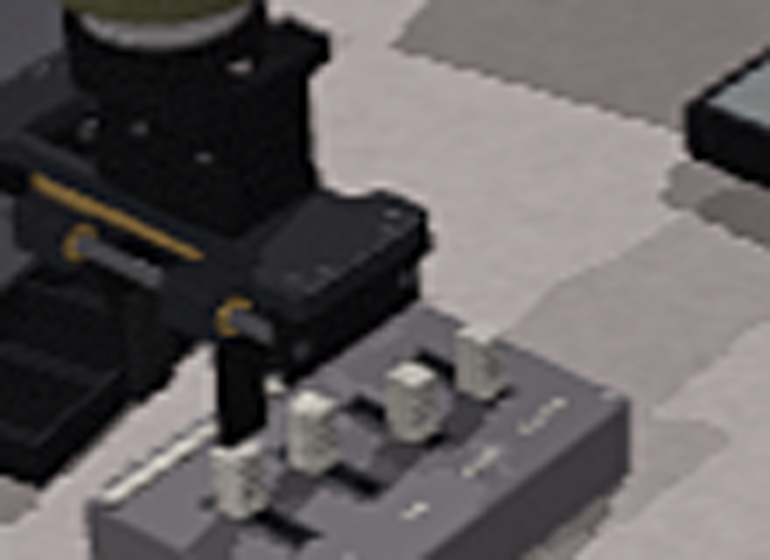

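No contact, with fingertips drawn near (270,193) in side-view pixels, just behind peg 1's top. Either the tips are higher than read or the tool is offset sideways. I'll triangulate features on the gripper from both views.

```bash
python3 - <<'E'
from plan import *
p=r.camera('side');crop(p,235,120,80,80,7,'pics/e_side.png')
p2=r.camera('top');crop(p2,295,90,80,100,6,'pics/e_top.png')
pickle.dump({'side':p,'top':p2},open('p1.pkl','wb'))
print(proj(p2,[[0,0,0],[.09,.09,0],[.09,-.09,0]]))
E
```

```text
[[309.95566555 429.80132188]
 [268.31226908 386.93562366]
 [351.70925417 387.1398575 ]]
```

View pics/e_side.png

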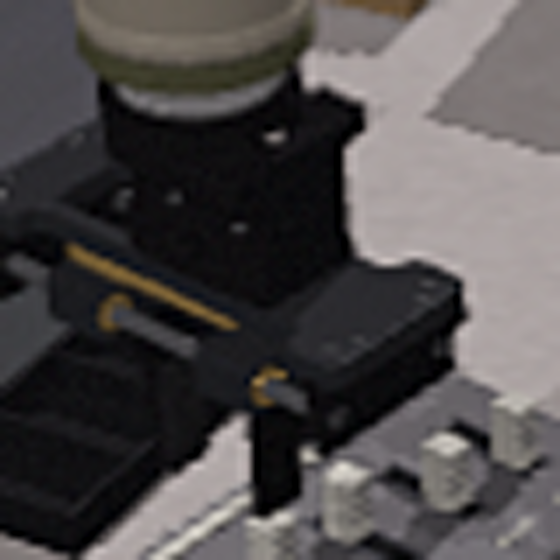

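View pics/e_top.png

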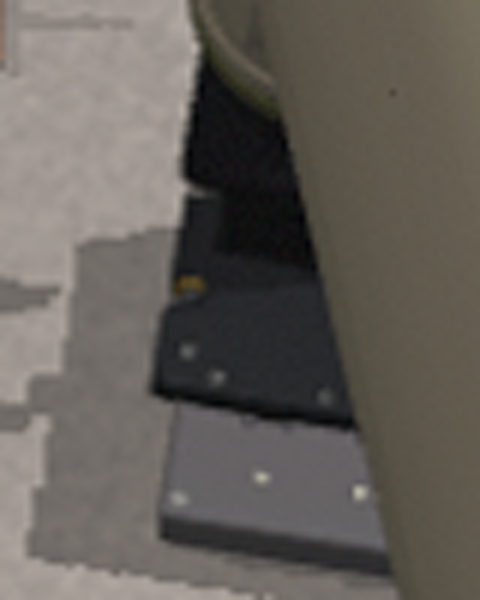

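```bash
python3 - <<'E'
from plan import *
d=pickle.load(open('p1.pkl','rb'))
s=r.read_state();e=s['ee_pos'];M=R.from_quat(s['eef_rot'])
for S,T in(((335,352),(187,351)),((358,342),(217,378)),((427,284),(325,396)),((385,385+0),(155,392))):
    o1,d1=ray(d['side'],S[0]/7+235-.5,S[1]/7+120-.5);o2,d2=ray(d['top'],T[0]/6+295-.5,T[1]/6+90-.5)
    A=np.c_[d1,-d2];k=np.linalg.lstsq(A,o2-o1,rcond=None)[0];a,b=o1+d1*k[0],o2+d2*k[1];m=(a+b)/2
    print(m.round(4),'gap mm',(1e3*np.linalg.norm(a-b)).round(1),'tool frame',M.inv().apply(m-e).round(4))
E
```

```text
[ 0.5567 -0.0317  0.1907] gap mm 2.3 tool frame [-0.0839 -0.137   0.0268]
[ 0.5499 -0.0402  0.1914] gap mm 1.8 tool frame [-0.0892 -0.1377  0.0173]
[ 0.5408 -0.0728  0.2003] gap mm 1.0 tool frame [-0.0923 -0.1466 -0.0164]
[ 0.5379 -0.024   0.1896] gap mm 14.6 tool frame [-0.1038 -0.1359  0.0312]
```

The bolt positions are symmetric about the tool plane (tool z +27, +17 and −16 mm), so there is no sideways offset and the tips must sit higher than the TCP reading. I'll go back to straddling the peg and descend in small steps, watching the force.

Request:
arm_command:
  deltas: [-0.01,0,0,0,0,0,-0.02,0,0,0,0,0,-0.02,0.004,0,0,0,0,-0.02,0.01,0,0,0,0]

```text
time: 3.7
ee_pos: [0.615, -0.0697, 0.0437]
eef_rot: [0.704, -0.063, 0.063, -0.704]
ft_force: [-0.3, -0.0, 0.4]
width: 0.0402
```

```bash
python3 - <<'E'
from plan import *
show(.0123,0,.05)
p=r.camera('side');crop(p,240,130,110,80,7,'pics/f_side.png')
E
```

```text
t 3.7 ee [ 0.615  -0.0697  0.0437] box x,y,z 0.0125 0.0608 0.0437 w 0.0402 F [-0.31 -0.02  0.37]
delta [-0.0002 -0.0063 -0.0008] [0.02 0.1  0.04]
```

View pics/f_side.png

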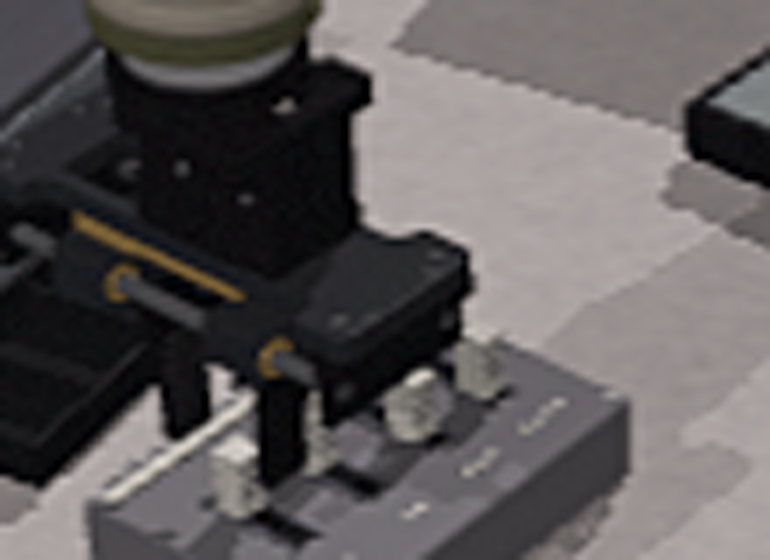

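Now the fingertips (crop 188,435 and 282,480) straddle peg 1's axis, with tips at z≈0.064. Descending a further 12 mm.

Request:
arm_command:
  deltas: [0,0.005,0,0,0,0,0,0.01,0,0,0,0,0,0.012,0,0,0,0,0,0.012,0,0,0,0]

```text
time: 4.25
ee_pos: [0.6149, -0.0694, 0.0316]
eef_rot: [-0.704, 0.063, -0.063, 0.704]
ft_force: [-0.2, -0.3, 0.3]
width: 0.0398
```

Request:
arm_command:
  deltas: [0.006,0,0,0,0,0,0.012,0,0,0,0,0,0.016,0,0,0,0,0,0.016,0,0,0,0]

```text
invalid input
```

```bash
python3 - <<'E'
from plan import *
show(.0123,0,.05)
p=r.camera('side');crop(p,240,130,110,80,7,'pics/g_side.png')
E
```

```text
t 4.25 ee [ 0.6149 -0.0694  0.0316] box x,y,z 0.0123 0.061 0.0316 w 0.0398 F [-0.17 -0.33  0.28]
delta [ 0.     -0.0184 -0.001 ] [ 0.    0.11 -0.01]
```

View pics/g_side.png

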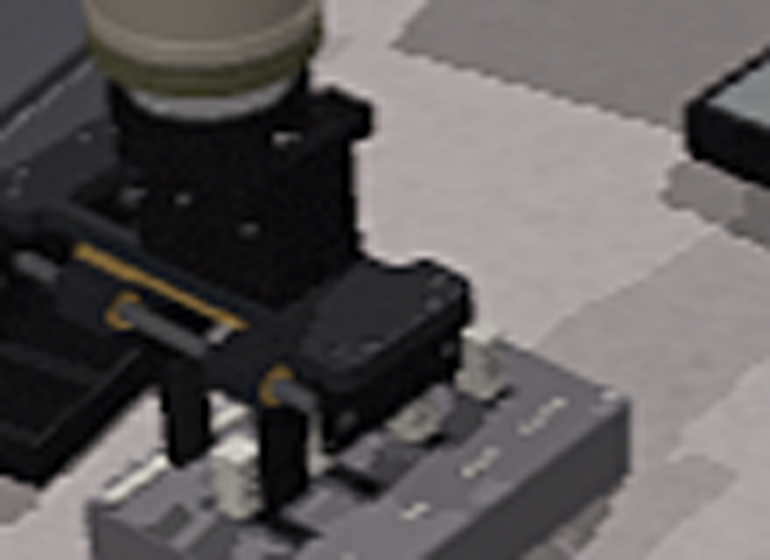

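The TCP reads 0.032, below the box top, with no contact, so the tips really are about 20 mm higher. They straddle peg 1 now. Pushing +x.

Request:
arm_command:
  deltas: [0.006,0,0,0,0,0,0.012,0,0,0,0,0,0.016,0,0,0,0,0,0.016,0,0,0,0]

```text
invalid input
```

Request:
arm_command:
  deltas: [0.006,0,0,0,0,0,0.012,0,0,0,0,0,0.016,0,0,0,0,0,0.016,0,0,0,0,0]

```text
time: 4.8
ee_pos: [0.631, -0.0723, 0.0317]
eef_rot: [-0.704, 0.063, -0.063, 0.704]
ft_force: [0.4, 0.0, -0.0]
width: 0.0403
```

```bash
python3 - <<'E'
from plan import *
show(.0123,0,.03)
E
```

```text
t 4.8 ee [ 0.631  -0.0723  0.0317] box x,y,z 0.0286 0.0611 0.0317 w 0.0403 F [ 0.41  0.03 -0.02]
delta [-0.0163  0.0017 -0.0011] [-0.01  0.1   0.01]
```

Request:
arm_command:
  deltas: [0.002,0,0,0,0,0,0.004,0,0,0,0,0,0.005,0,0,0,0,0]

```text
time: 5.18
ee_pos: [0.6327, -0.0726, 0.0315]
eef_rot: [0.704, -0.065, 0.06, -0.704]
ft_force: [-16.3, 3.0, 12.0]
width: 0.0405
```

```bash
python3 - <<'E'
from plan import *
show(.0123,0,.03)
p=r.camera('side');crop(p,240,130,110,80,7,'pics/h_side.png')
E
```

```text
t 5.175 ee [ 0.6327 -0.0726  0.0315] box x,y,z 0.0303 0.0611 0.0315 w 0.0405 F [-16.33   2.98  11.97]
delta [-0.018   0.0016 -0.0011] [ 0.05  0.13 -0.36]
```

View pics/h_side.png

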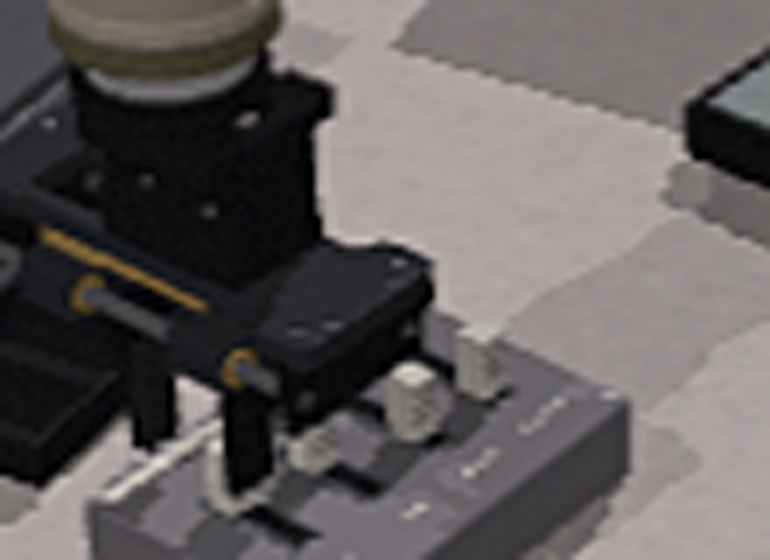

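Peg 1 hit its far stop: 16 N at TCP box x 0.030, which puts the peg centre at about +17 mm against +15 expected, within calibration. Now back off, lift, and go down over peg 2.

Request:
arm_command:
  deltas: [-0.015,0,0,0,0,0,-0.015,-0.035,0,0,0,0,-0.024,-0.04,-0.041,0,0,0,-0.024,-0.04,-0.041,0,0,0,-0.024,-0.015,-0.041,0,0,0,-0.024,0,-0.041,0,0,0,-0.024,0,-0.041,0,0,0]

```text
time: 6.1
ee_pos: [0.6039, -0.1088, 0.0305]
eef_rot: [-0.704, 0.063, -0.062, 0.704]
ft_force: [0.9, -0.2, -0.5]
width: 0.0401
```

```bash
python3 - <<'E'
from plan import *
show(.0096,1,.03)
p=r.camera('side');crop(p,240,130,110,80,7,'pics/i_side.png')
E
```

```text
t 6.1 ee [ 0.6039 -0.1088  0.0305] box x,y,z 0.0085 0.0204 0.0305 w 0.0401 F [ 0.88 -0.2  -0.48]
delta [ 0.0011  0.0005 -0.0004] [-0.01  0.13 -0.14]
```

View pics/i_side.png

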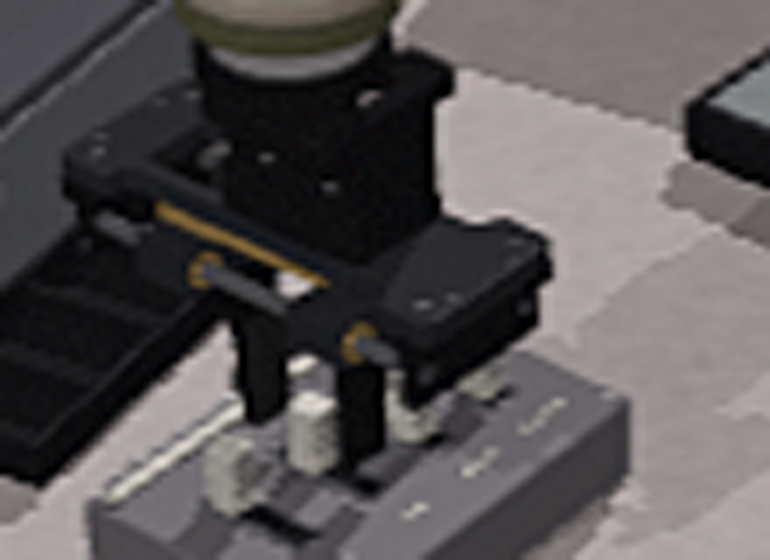

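The tips straddle peg 2 (crop 312,430). Pushing it towards the robot.

Request:
arm_command:
  deltas: [-0.01,0,0,0,0,0,-0.018,0,0,0,0,0,-0.026,0,0,0,0,0,-0.032,0,0,0,0,0,-0.034,0,0,0,0,0]

```text
time: 6.78
ee_pos: [0.5711, -0.1034, 0.0322]
eef_rot: [0.704, -0.063, 0.063, -0.704]
ft_force: [1.6, 0.3, 1.0]
width: 0.0399
```

```bash
python3 - <<'E'
from plan import *
show(-.028,1,.03)
E
```

```text
t 6.775 ee [ 0.5711 -0.1034  0.0322] box x,y,z -0.0247 0.0199 0.0322 w 0.0399 F [1.55 0.31 1.02]
delta [-0.0033  0.0022  0.0001] [0.02 0.1  0.04]
```

Request:
arm_command:
  deltas: [-0.002,0,0,0,0,0,-0.004,0,0,0,0,0,-0.005,0,0,0,0,0]

```text
time: 7.15
ee_pos: [0.5701, -0.1032, 0.0323]
eef_rot: [-0.704, 0.06, -0.066, 0.704]
ft_force: [22.3, -2.6, -15.3]
width: 0.0404
```

```bash
python3 - <<'E'
from plan import *
show(-.028,1,.03)
E
```

```text
t 7.15 ee [ 0.5701 -0.1032  0.0323] box x,y,z -0.0258 0.0199 0.0323 w 0.0404 F [ 22.31  -2.65 -15.31]
delta [-0.0023  0.0022  0.0001] [-0.05  0.09  0.46]
```

Peg 2 is at its near stop (22 N). The TCP difference to peg 1's stop is 56.1 mm, and less the 26.2 mm finger play that gives 29.9 mm of travel, as expected. Next, peg 3.

Request:
arm_command:
  deltas: [0.014,0,0,0,0,0,0.014,-0.035,0,0,0,0,0.022,-0.04,-0.04,0,0,0,0.022,-0.04,-0.04,0,0,0,0.022,-0.015,-0.04,0,0,0,0.022,0,-0.04,0,0,0,0.022,0,-0.04,0,0,0]

```text
time: 8.02
ee_pos: [0.5798, -0.145, 0.0303]
eef_rot: [-0.704, 0.064, -0.061, 0.705]
ft_force: [1.3, 0.3, -0.3]
width: 0.0399
```

```bash
python3 - <<'E'
from plan import *
show(.03,2,.03)
p=r.camera('side');crop(p,240,130,110,80,7,'pics/j_side.png')
E
```

```text
t 8.025 ee [ 0.5798 -0.145   0.0303] box x,y,z -0.0088 -0.0196 0.0303 w 0.0399 F [ 1.3   0.32 -0.27]
delta [ 0.0388  0.0002 -0.0005] [-0.02  0.13 -0.18]
```

View pics/j_side.png

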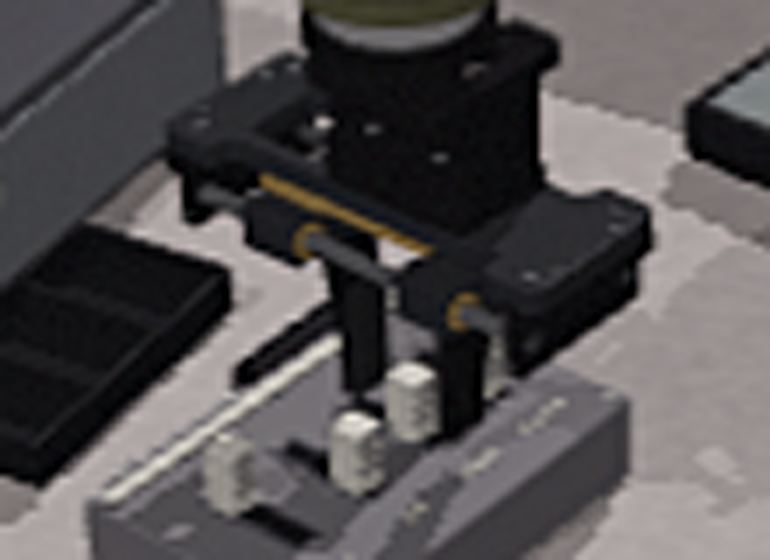

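The tips straddle peg 3 (crop 410,400), peg 2 is near and peg 1 far. Pushing peg 3 away.

Request:
arm_command:
  deltas: [0.01,0,0,0,0,0,0.02,0,0,0,0,0,0.028,0,0,0,0,0,0.034,0,0,0,0,0,0.037,0,0,0,0,0,0.038,0,0,0,0,0]

```text
time: 8.82
ee_pos: [0.6184, -0.1523, 0.0317]
eef_rot: [-0.704, 0.063, -0.063, 0.704]
ft_force: [-0.9, 1.1, 0.6]
width: 0.0402
```

Request:
arm_command:
  deltas: [0.002,0,0,0,0,0,0.004,0,0,0,0,0,0.004,0,0,0,0,0]

```text
time: 9.2
ee_pos: [0.6193, -0.1525, 0.0315]
eef_rot: [-0.704, 0.065, -0.06, 0.704]
ft_force: [-14.8, 3.3, 11.3]
width: 0.0402
```

```bash
python3 - <<'E'
from plan import *
show(-.01,3,.03)
E
```

```text
t 9.2 ee [ 0.6193 -0.1525  0.0315] box x,y,z 0.0314 -0.0199 0.0315 w 0.0402 F [-14.82   3.3   11.25]
delta [-0.0415  0.0018 -0.04  ] [ 0.03  0.11 -0.36]
```

Peg 3 is at its far stop (15 N, TCP box x 0.031, matching peg 1). Next, peg 4.

Request:
arm_command:
  deltas: [-0.016,0,0,0,0,0,-0.016,-0.035,0,0,0,0,-0.044,-0.04,-0.04,0,0,0,-0.044,-0.04,-0.04,0,0,0,-0.044,-0.015,-0.04,0,0,0,-0.044,0,-0.04,0,0,0,-0.044,0,-0.04,0,0,0]

```text
time: 10.07
ee_pos: [0.5712, -0.1841, 0.0305]
eef_rot: [-0.704, 0.063, -0.062, 0.705]
ft_force: [-0.1, 0.1, -0.2]
width: 0.0401
```

```bash
python3 - <<'E'
from plan import *
show(-.024,3,.03)
p=r.camera('side');crop(p,240,130,110,80,7,'pics/k_side.png')
E
```

```text
t 10.075 ee [ 0.5712 -0.1841  0.0305] box x,y,z -0.0103 -0.0596 0.0305 w 0.0401 F [-0.07  0.06 -0.22]
delta [-0.0137  0.0005 -0.0004] [-0.03  0.13 -0.13]
```

View pics/k_side.png

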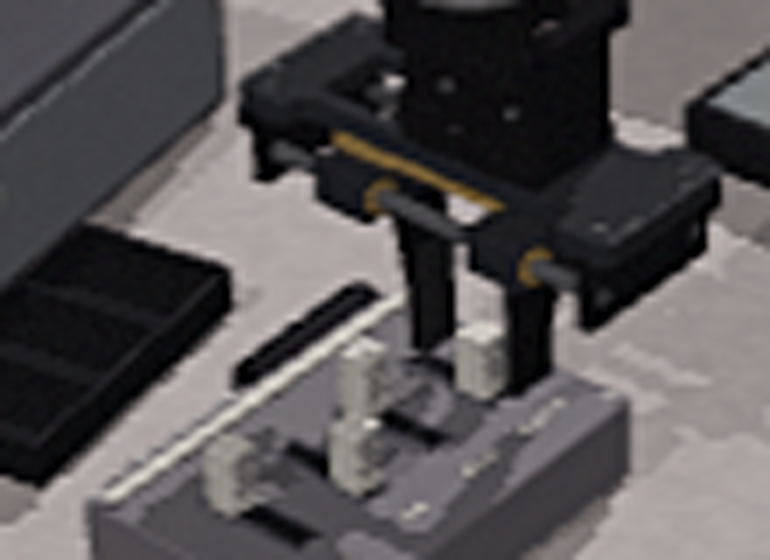

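The tips straddle peg 4 (crop 480,360), and pegs 1 to 3 read far, near, far. Pushing peg 4 towards the robot.

Request:
arm_command:
  deltas: [-0.008,0,0,0,0,0,-0.012,0,0,0,0,0,-0.014,0,0,0,0,0,-0.016,0,0,0,0,0,-0.018,0,0,0,0,0,-0.018,0,0,0,0,0]

```text
time: 10.88
ee_pos: [0.5571, -0.1821, 0.0325]
eef_rot: [0.704, -0.06, 0.065, -0.704]
ft_force: [14.2, -4.0, -8.2]
width: 0.0404
```

```bash
python3 - <<'E'
from plan import *
show(-.026,3,.03)
E
```

```text
t 10.875 ee [ 0.5571 -0.1821  0.0325] box x,y,z -0.0245 -0.0601 0.0325 w 0.0404 F [14.2  -3.96 -8.18]
delta [-0.0015  0.0025  0.0001] [-0.01  0.11  0.37]
```

Peg 4 is at its near stop (14 N; 55.9 mm of TCP difference against peg 3). Back off, lift and clear the view.

Request:
arm_command:
  deltas: [0.014,0,0,0,0,0,0.014,0,0,0,0,0,0.014,-0.05,0,0,0,0,0.014,-0.11,0,0,0,0,-0.03,-0.17,-0.03,0,0,0,-0.08,-0.18,-0.08,0,0,0,-0.12,-0.18,-0.13,0,0,0,-0.16,-0.18,-0.17,0,0,0]

```text
time: 11.88
ee_pos: [0.3788, -0.3109, 0.2119]
eef_rot: [0.705, -0.063, 0.063, -0.704]
ft_force: [0.7, -1.7, 0.4]
width: 0.0398
```

Request:
arm_command:
  deltas: [-0.05,0,-0.05,0,0,0,-0.09,0,-0.1,0,0,0,-0.13,0,-0.14,0,0,0,-0.13,0,-0.14,0,0,0]

```text
time: 12.38
ee_pos: [0.2235, -0.4268, 0.2111]
eef_rot: [0.704, -0.066, 0.065, -0.704]
ft_force: [0.8, 0.3, 0.1]
width: 0.0399
```

```bash
python3 - <<'E'
from plan import *
show(-.026,3,.03)
p=r.camera('side');crop(p,245,165,95,70,8,'pics/z_side.png')
p2=r.camera('top');crop(p2,315,115,110,85,7,'pics/z_top.png')
cv2.imwrite('pics/z_full.png',p2['image'][:,:,::-1])
E
```

```text
t 12.375 ee [ 0.2235 -0.4268  0.2111] box x,y,z -0.309 -0.3605 0.2111 w 0.0399 F [0.83 0.27 0.1 ]
delta [0.2814 0.1807 0.3022] [ 0.01 -0.35 -0.07]
```

View pics/z_side.png

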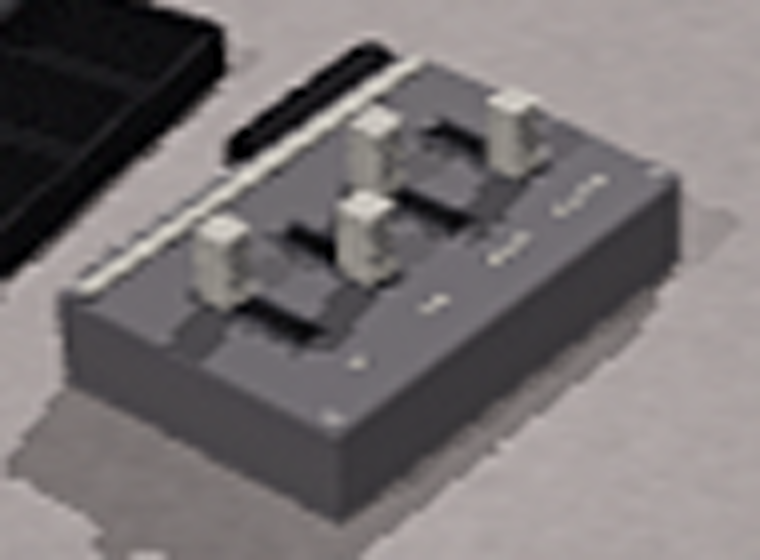

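View pics/z_top.png

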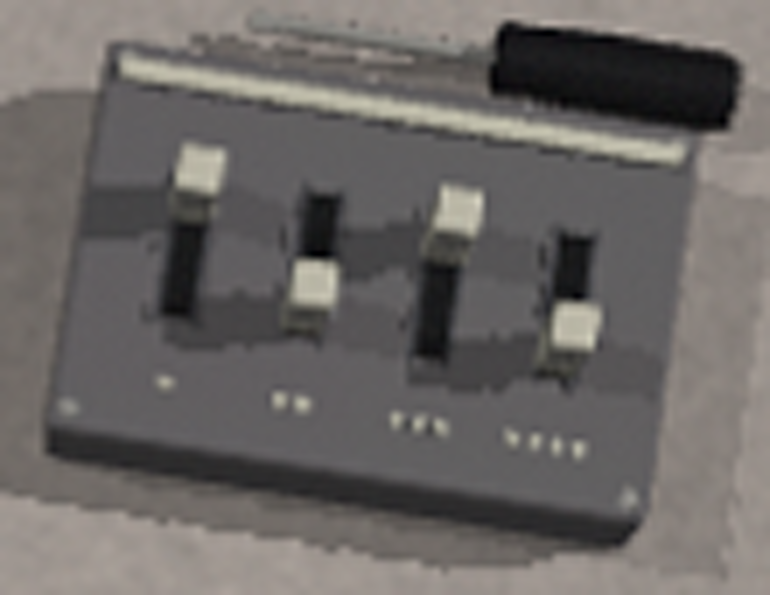

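The final views show pegs 1 to 4 as far, near, far, near (top crop 200,168 / 316,283 / 460,210 / 577,325). I'll check the numbers.

```bash
python3 - <<'E'
import fit
from fit import *
fit.pt=fr([(200,168),(316,283),(460,210),(577,325)],315,115,7)
fit.ps=fr([(222,230),(365,206),(376,120),(514,103)],245,165,8)
for w in((1,1),(1,0),(0,1)):
    print(least_squares(lambda q:fit.res(q,w),[.5,-.1,-.15,0.03,0,.03,0]).x.round(4))
E
```

```text
[ 0.5919 -0.1273 -0.1793  0.0317  0.0023  0.0328  0.0032]
[ 0.592  -0.1271 -0.1798  0.0319  0.0023  0.0328  0.0035]
[ 0.5921 -0.1283 -0.1783  0.0315  0.0023  0.0328  0.0026]
```

With a common 2.4 mm calibration offset, the four read about 29.3, 0, 30.4 and 0.8 mm, which agrees with the force stops. Handing in.

```bash
python3 -c "
from bench import r
print(r.close_job())"
```

```text
the job is handed in; nothing more can be done
None
```

The four switches on the grey four-switch box are set to on, off, on, off, left to right. I handed the job in with the arm clear, about 12.5 s into the 32 s allowed. `close_job` reports no verdict.

- **How:** I straddled each peg with the part-open fingers and pushed it until it met its end stop. Contact at the stops was 14–22 N in the direction of the push.
- **Force check:** the far and near stop positions differ by 56 mm. Less the 26 mm of play between the fingers and the peg, that is the full 30 mm of travel.
- **Picture check:** both cameras show the pegs far, near, far, near. The fitted values are 31.7, 2.3, 32.8 and 3.2 mm. I read these as the ideal 30, 0, 30, 0 plus a common calibration offset of about 2.4 mm, leaving 1 mm or less on each.

**What disagreed:**
- The fingertips sat about 20 mm higher than the TCP reading implied, so my first test push on switch 1 passed above the peg without touching it. I went lower after a picture and force check.
- The fitted box corners were up to 3 pixels off.
- Two move calls were refused because I gave one number too few; nothing moved.

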